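Lock the tool carrier with its sprung bar

TASK

Lock the awls in their wooden carrier: take the longer of the two sprung bars by its two upright finger tabs, squeeze the tabs together so that both end pins draw in, set the bar level between the carrier's two end cheeks onto their ledges, and let go so that both pins spring out into the slots of the cheeks. The other bar is too short for this carrier.

Things in the scene. Friction and masses are not known exactly. Their poses are not given: they have to be found in the camera images.
- bar_grip (a point): Midway between the two black finger tabs of the longer sprung bar, 24 mm above the bar's top, 44 mm above its underside, 20 mm below the tab tops. Aluminium bar 180 mm long (its y), 22 wide, 20 high, 0.2 kg, lying flat, z up; an 8 mm pin sticks 15 mm out of each end at mid height. Tabs: 18 mm wide (x), 6 thick, outer faces 68 mm apart along y. The shorter bar is 110 mm with equal tabs.
- seat (a point): Where bar_grip lies once the bar is seated (either way round); y runs cheek to cheek, z up. 84 mm above the bench, over the middle of the fixed wooden carrier (160 x 254 mm) that holds three awls. Cheeks 194 mm apart inside, 90 wide, tops at 80 mm. Under each slot a ledge for the bar's end, top at 40 mm, 20 mm deep. Slots 40 mm wide in x, 42 to 62 mm above the bench, 9 mm deep.
- bar_pin_left (a joint): Travel (m) of the pin and tab at the bar's +y end, which move as one: 0 fully out, 0.014 fully in (both in: tabs 40 mm apart over their outer faces, pins 1 mm out). The spring pushes out with 2 N at 0 and 7 N at 0.014. Once seated, both pins stand (nearly) fully out in their slots.
- bar_pin_right (a joint): The same for the pin and tab at the bar's -y end: 0 fully out, 0.014 fully drawn in.
Not all that is in view belongs to the job. Leave any purple look-alike of the part that bears bar_grip alone.

How it is judged:
By the outcome, as a careful person would: the job done as asked, in the order asked, and still so for the second after the job is handed in, with the robot touching nothing.
It also fails if it takes over 38 s, if anything falls off the work surface, if the arm or the gripper's body presses on something with over 40 N, if the wrist force passes 120 N, or if a joint passes its speed limit or range.

ROBOT

A 6-joint arm with a two-finger parallel gripper is mounted at the origin on a cart in front of the work surface, level with it; the furniture and walls round the work are solid. World frame = base frame: x ahead of the robot, y to its left, z up, the work surface at z = 0. Lengths are in m, angles in rad, forces in N, time in s.
With the tool pointing down it reaches from about 0.25 to 0.725 m from the base axis. Payload 4 kg.
Tool frame: the origin (TCP) lies where the fingers leave the gripper's body, on its centre line; the fingertips stand 73 mm ahead of it and the grasp point (between the pads) lies 54 mm ahead of it (bot.tips_ahead is the z of the fingertips in the tool frame, in m); z points along the fingers, y is the direction in which the jaws open and shut (so a half turn about z gives the same grasp; the last joint's range is limited). The gripper opens to 85 mm and grips with 20 to 120 N. Pads are 22 mm wide; open, the fingers measure 114 mm over their backs; the gripper's body (76 mm by 85 mm) begins 54 mm behind the grasp point. The pads swing forward as they close: fully open they stand 13 mm farther back than shut.
Start: joints at [-1.105, 0.241, 0.005, 1.335, 0, 1.571], TCP at [0.225, -0.447, 0.304] pointing down, gripper open.
Joint ranges: [-2.72, 2.72], [-1.05, 1.87], [-1.09, 1.28], [-1.99, 2.15], [-1.42, 1.44], [-3.14, 3.14]. Speed limits (rad/s): [2.79, 2.79, 3.14, 3.14, 3.14, 3.14].

INTERFACE

Orientations are given as a unit quaternion [x, y, z, w].
In Python, from workcell import readout, camera, get_calibration, order, bot gives the robot as it stands.
- The arm moves only by the tool send_rows, never from a script. Its argument "moves" is a list of rows, each a list of 3 entries, a list of its own where there are three numbers: the shift along the tool's x, y, z in mm, then the turn, a rotation vector about the tool's x, y, z in rad, then the finger opening in mm, from 0 to 85.4. In form: [[[dx, dy, dz], [ax, ay, az], grip], ...]. A call has 1 to 12 rows; each row is the pose to reach, as a shift and turn from the pose measured when the call began, along the tool's axes at that moment; what a row does not reach only later rows make up. A row lasts 1/12 s, in which the tool goes at most 41.7 mm and 7.16 degrees, less where a joint would pass 70% of its speed; a pose out of reach is approached as far as the arm can. A call with a gripper value outside its range is refused whole. The fingers move at their own pace and stop on an object; the grip force is fixed at half the most. Time passes only in rows, so rows that repeat a pose let the fingers close. It gives the time, the measured TCP pose, the force and the opening at its end, in the units of the state.
- readout.get_obs(): the state, without advancing time (a new reading comes with each control period).
- camera(name): name is "scene" or "side" or "wrist"; returns the picture (480x640x3 uint8, red, green, blue); there is no depth.
- get_calibration(name): a dict with "fx", "fy", "cx", "cy" (pixels), "R" (3x3) and "t" (3): a world point X has camera coordinates R X + t. Camera axes: x right, y down, z forward; pixel columns grow to the right and rows downward; lengths in m; the calibration is good to about 2 mm. A picture is of the moment at which its call begins: read the wrist's pose just before it. get_calibration takes no time and is no camera call; for the wrist camera it gives the pose at the moment of the call.
- order.job_done(): hands the job in, once; it reports no verdict.
The state is a dict: "clock": time; "joint_pos": joint angles; "joint_vel": joint speeds; "tau": joint torques, N m; "eef_pos": TCP position; "tool_rot": TCP orientation; "ft_force": force on the tool from outside, world axes, zero at the start; "ft_torque": the same for the moment, N m; "grip_width": finger opening in m.
Only numpy, scipy, OpenCV 4.12 (cv2) and the standard library are available. Lean on these libraries where they do the work, as an engineer would, in place of code of your own. Each camera call takes 0.05 s, during which the arm holds its last target. There are 200 camera calls.

## Working session

There is one attempt and no reset: what is moved stays moved. The work goes in short steps, Python scripts to look and compute and a tool call to move; the robot and the scene stay as the last step left them, time stands still between calls to the robot, and variables do not carry over. Pictures are saved under pics/ and viewed, about 8 in all and at most 12, crops included, and the job is handed in when it is done.

Besides the shell and the picture viewer there is one more tool, called by a JSON object that holds its "name" and its "arguments". send_rows: Moves the arm, as the interface text tells. Its arguments: {"type":"object","properties":{"moves":{"type":"array","items":{"type":"array"}}},"required":["moves"]}

```bash
mkdir -p pics
python3 - <<'E'
from workcell import readout, camera, get_calibration, order, bot
import cv2,numpy as np
o=readout.get_obs();print(o['clock'],o['eef_pos'],o['tool_rot'],o['grip_width'])
for n in('scene','side'):
    im=camera(n);cv2.imwrite(f'pics/{n}0.png',im[:,:,::-1]);c=get_calibration(n);print(n,c)
E
```

```text
0.0 [ 0.22435879 -0.44632563  0.30301995] [ 9.73000793e-01  2.30799529e-01 -2.39878449e-04 -9.88162850e-04] 0.08509046347747794
scene {'fx': 450.04704377095476, 'fy': 450.04704377095476, 'cx': 314.7849893758085, 'cy': 233.2177808919298, 'R': array([[-0.83779878, -0.54534045,  0.02640069],
       [-0.24424112,  0.33110018, -0.91143785],
       [ 0.48830265, -0.77004965, -0.41058989]]), 't': array([0.46976137, 0.23239778, 0.64517922])}
side {'fx': 579.5587485146942, 'fy': 579.5587485146942, 'cx': 322.83532598514296, 'cy': 241.76712615963888, 'R': array([[ 0.90135456, -0.4328294 ,  0.01478758],
       [-0.1685856 , -0.38211704, -0.90860633],
       [ 0.39892212,  0.81648348, -0.41739174]]), 't': array([-0.57638558,  0.17047238,  1.02184861])}
```

View pics/scene0.png

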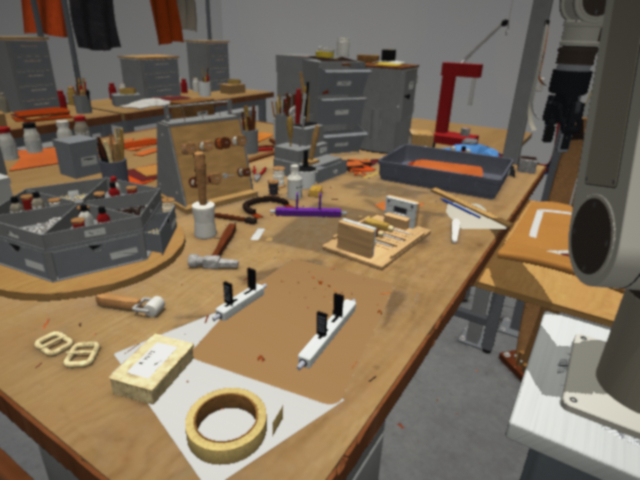

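View pics/side0.png

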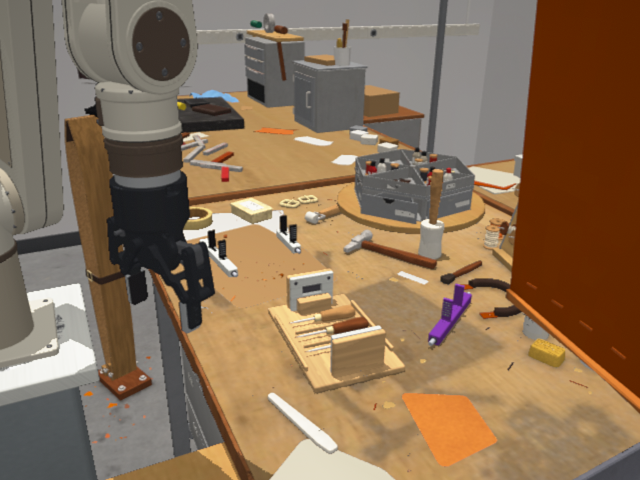

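The pictures show three candidates: a long aluminium bar at scene (327,333) / side (221,255), a short one at scene (240,300) / side (289,236), and a purple look-alike at scene (308,212) / side (451,315). The carrier is at scene (376,243) / side (335,340). I choose the bar at scene (327,333) and check it in a close crop.

Run:
```python
import cv2,numpy as np
a=cv2.imread('pics/scene0.png');b=cv2.imread('pics/side0.png')
r=lambda im,x,y,w,h:cv2.resize(im[y:y+h,x:x+w],(400,300),interpolation=cv2.INTER_CUBIC)
m=np.vstack([np.hstack([r(a,200,260,160,120),r(a,310,180,133,100)]),np.hstack([r(b,190,200,120,90),r(b,255,255,160,120+15)])])
cv2.imwrite('pics/crop1.png',m)
```

```text
(no output)
```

View pics/crop1.png

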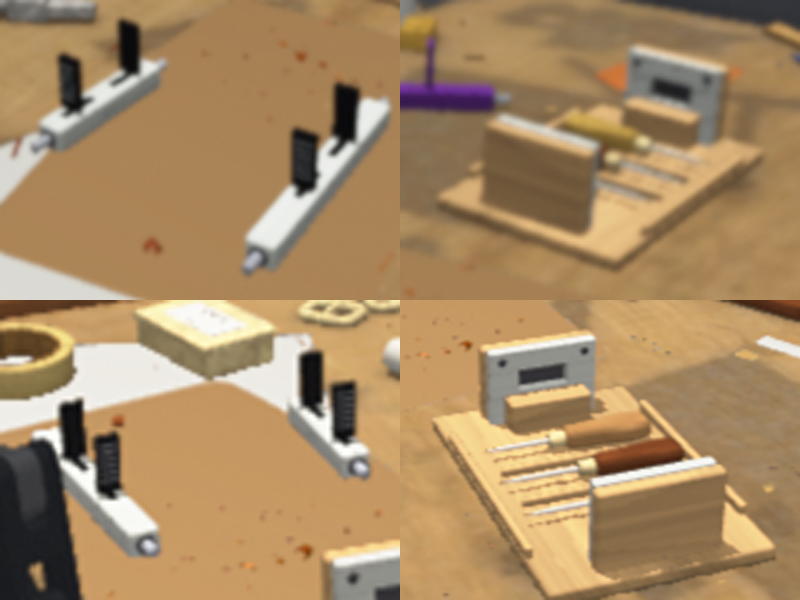

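The crop shows that the right-hand bar in the scene view is clearly the longer one (tabs at scene (321,323) and (338,303)), and that the carrier has a metal-plated cheek at each end. Now I'll cast rays.

```bash
cat > h.py <<'E'
import numpy as np,cv2
from workcell import readout, camera, get_calibration, order, bot
from scipy.spatial.transform import Rotation as Ro
def cast(c,u,v,z):
    d=c['R'].T@np.array([(u-c['cx'])/c['fx'],(v-c['cy'])/c['fy'],1]);o=-c['R'].T@c['t']
    return o+d*(z-o[2])/d[2]
def tool(): 
    o=readout.get_obs();return np.array(o['eef_pos']),Ro.from_quat(o['tool_rot'])
def plan(grip_pt,yaw_dir,zt):
    """shift(mm, tool axes) to put the TCP at grip_pt xy, z zt; turn about tool z so tool y lies along yaw_dir"""
    p,R=tool();t=np.array([grip_pt[0],grip_pt[1],zt])
    M=np.eye(3);y=np.array([*yaw_dir,0])/np.linalg.norm(yaw_dir)
    if y@R.as_matrix()[:,1]<0:y=-y
    T=np.column_stack([np.cross(y,[0,0,-1]),y,[0,0,-1]])
    return R.inv().apply(t-p)*1e3,(R.inv()*Ro.from_matrix(T)).as_rotvec()
E
python3 - <<'E'
from h import *
S=get_calibration('scene');D=get_calibration('side')
f=lambda n,c,u,v,z:print(n,cast(c,u,v,z)[:2].round(4))
for n,c,pts in(('side',D,[(331.8,338.7),(381.4,327.9),(287.8,277.5),(332.6,271.7)]),('scene',S,[(342.3,219.7),(376.7,230.7),(386,196.7),(418,204)])):
    for p in pts:f('cheek '+n,c,*p,.08)
# bars: scene crop scale .4 origin 200,260 ; side crop scale .3 origin 190,200
for n,x,y in(('nearL',246,240),('nearR',272,248),('farL',368,95),('farR',389,102)): f('top '+n,S,200+x*.4,260+y*.4,.02)
for x,y in((303,132),(345,86)): f('tabtop',S,200+x*.4,260+y*.4,.064)
for x,y in((71,101),(107,137)): f('tabtop side',D,190+x*.3,200+(y)*.3,.064)
for x,y in((135,538),(158,524)): f('bar end side',D,190+x*.3,200+(y-300)*.3,.02)
for x,y in((72,403),(107,437)): f('tabtop side',D,190+x*.3,200+(y-300)*.3,.064)
E
```

```text
cheek side [ 0.4853 -0.3504]
cheek side [ 0.571 -0.356]
cheek side [ 0.4998 -0.1381]
cheek side [ 0.5861 -0.1512]
cheek scene [ 0.5829 -0.1431]
cheek scene [ 0.4934 -0.1339]
cheek scene [ 0.5694 -0.3449]
cheek scene [ 0.4825 -0.344 ]
top nearL [0.4396 0.232 ]
top nearR [0.4228 0.229 ]
top farL [0.4586 0.0492]
top farR [0.4415 0.0485]
tabtop [0.4388 0.1721]
tabtop [0.4446 0.1105]
tabtop side [0.4398 0.1676]
tabtop side [0.445  0.1014]
bar end side [0.4422 0.0399]
bar end side [0.4615 0.0525]
tabtop side [0.4394 0.1641]
tabtop side [0.445  0.1014]
```

Run:
```python
from h import *
print(plan((.441,.138),(.0065,-.065),.25))
c=get_calibration('wrist');p,R=tool();print('cam in tool',R.inv().apply(-c['R'].T@c['t']-p), (c['R']@R.as_matrix()).round(2))
```

```text
(array([ 455.98413421, -424.68915672,   53.91133319]), array([-1.90876408e-03,  3.48357100e-04,  3.66105974e-01]))
cam in tool [ 0.07931597 -0.00042562 -0.07013751] [[-0.    1.   -0.  ]
 [-0.95 -0.   -0.31]
 [-0.31  0.    0.95]]
```

{"name": "send_rows", "arguments": {"moves": [[[456,-425,54],[0,0,0.366],85],[[456,-425,54],[0,0,0.366],85],[[456,-425,54],[0,0,0.366],85],[[456,-425,54],[0,0,0.366],85],[[456,-425,54],[0,0,0.366],85],[[456,-425,54],[0,0,0.366],85],[[456,-425,54],[0,0,0.366],85],[[456,-425,54],[0,0,0.366],85],[[456,-425,54],[0,0,0.366],85],[[456,-425,54],[0,0,0.366],85],[[456,-425,54],[0,0,0.366],85],[[456,-425,54],[0,0,0.366],85]]}}

```text
clock: 1.1
eef_pos: [0.3945, 0.0149, 0.2613]
tool_rot: [0.999, 0.05, -0.0, -0.001]
ft_force: [0.4, -0.2, -0.0]
grip_width: 0.0852
```

Run:
```python
from h import *
print(plan((.441,.138),(.0065,-.065),.25))
```

```text
(array([  58.55668165, -117.86912553,   11.43321564]), array([-0.00154934,  0.00058499,  0.00032775]))
```

{"name": "send_rows", "arguments": {"moves": [[[58,-118,11],[0,0,0],85],[[58,-118,11],[0,0,0],85],[[58,-118,11],[0,0,0],85],[[58,-118,11],[0,0,0],85],[[58,-118,11],[0,0,0],85]]}}

```text
clock: 1.52
eef_pos: [0.4484, 0.0744, 0.25]
tool_rot: [0.997, 0.075, -0.002, -0.016]
ft_force: [-0.5, 0.6, -0.5]
grip_width: 0.0852
```

Run:
```python
from h import *
import pickle
p,R=tool();c=get_calibration('wrist');im=camera('wrist');pickle.dump((p,c,im),open('w1.pkl','wb'))
print(p);cv2.imwrite('pics/w1.png',im[:,:,::-1])
```

```text
[0.44839979 0.07438205 0.25004056]
```

View pics/w1.png

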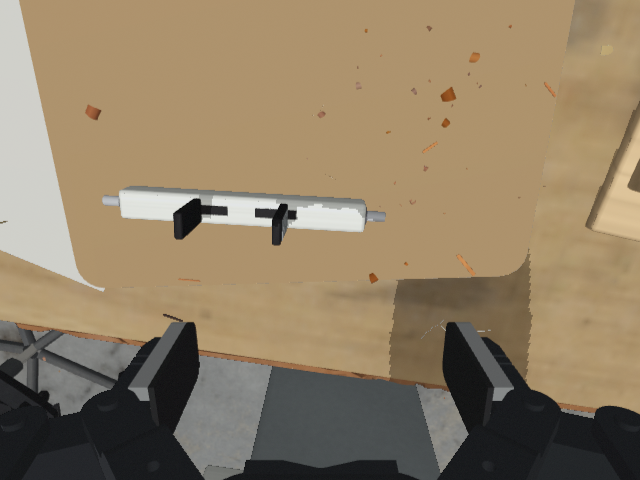

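Run:
```python
from h import *
import pickle
p,c,im=pickle.load(open('w1.pkl','rb'))
a=cast(c,103,200,.010);b=cast(c,386,216,.010);print('pins',a,b,(a+b)/2,np.linalg.norm(a-b),a-b)
m=((im.min(2)>195)&(im.max(2).astype(int)-im.min(2)<25)).astype(np.uint8);m[:, :100]=0;m[:150]=0;m[250:]=0
m=cv2.morphologyEx(m,cv2.MORPH_CLOSE,np.ones((25,25)))
cs=max(cv2.findContours(m,0,2)[0],key=cv2.contourArea);r=cv2.minAreaRect(cs);B=cv2.boxPoints(r);print(B)
W=np.array([cast(c,u,v,.02) for u,v in B]);print(W,W.mean(0),[np.linalg.norm(W[i]-W[i-1]) for i in range(4)])
print(tool()[0],plan(W.mean(0),(a-b)[:2],.25))
```

```text
pins [0.42911515 0.243667   0.01      ] [0.45000679 0.03285914 0.01      ] [0.43956097 0.13826307 0.01      ] 0.21184053533170535 [-0.02089164  0.21080785  0.        ]
[[117.610344 216.62415 ]
 [119.14828  190.47931 ]
 [364.0069   204.88275 ]
 [362.46896  231.02759 ]]
[[0.42133931 0.2279088  0.02      ]
 [0.44121051 0.22677137 0.02      ]
 [0.4581066  0.051542   0.02      ]
 [0.43872301 0.04913172 0.02      ]] [0.43984486 0.13883847 0.02      ] [np.float64(0.1796202563524804), np.float64(0.019903724483370463), np.float64(0.17604206775728037), np.float64(0.019532868604216328)]
[0.44841672 0.07411938 0.25010995] (array([  1.10600871, -65.23820562,   2.19158201]), array([-0.03187113,  0.00314259,  0.04979709]))
```

Run:
```python
from h import *
o=readout.get_obs();print(o['clock'],np.round(o['joint_pos'],3),np.round(o['joint_vel'],3))
```

```text
1.5667 [ 0.148  0.185 -0.21   1.178  0.032  3.141] [-0.02  -0.027 -0.025  0.011 -0.006  0.003]
```

{"name": "send_rows", "arguments": {"moves": [[[1,-65,2],[-0.032,0.003,0.05],85],[[1,-65,2],[-0.032,0.003,0.05],85],[[1,-65,2],[-0.032,0.003,0.05],85],[[1,-65,2],[-0.032,0.003,0.05],85]]}}

```text
clock: 1.9
eef_pos: [0.449, 0.0738, 0.2504]
tool_rot: [0.997, 0.074, -0.002, -0.016]
ft_force: [0.7, 1.0, 0.4]
grip_width: 0.0849
```

Run:
```python
from h import *
o=readout.get_obs();print(o['clock'],np.round(o['joint_pos'],3),np.round(o['joint_vel'],3))
print(plan((.4398,.1385),(-.021,.211),.13))
```

```text
1.9 [ 0.147  0.185 -0.209  1.177  0.031  3.141] [ 0.005  0.001  0.003 -0.003  0.001  0.   ]
(array([  0.50765149, -61.55185607, 122.35892464]), array([-0.03138014,  0.0015517 ,  0.04868793]))
```

Joint 6 is at its range limit, so I take the equivalent grasp a half turn round.

{"name": "send_rows", "arguments": {"moves": [[[0,-62,40],[-0.03,0.002,-0.12],85],[[0,-62,40],[0,0,-0.245],85],[[0,-62,40],[0,0,-0.37],85],[[0,-62,40],[0,0,-0.49],85],[[0,-62,40],[0,0,-0.61],85],[[0,-62,40],[0,0,-0.73],85],[[0,-62,40],[0,0,-0.85],85],[[0,-62,40],[0,0,-0.97],85],[[0,-62,40],[0,0,-1.09],85],[[0,-62,40],[0,0,-1.21],85],[[0,-62,40],[0,0,-1.33],85],[[0,-62,40],[0,0,-1.45],85]]}}

```text
clock: 2.9
eef_pos: [0.4395, 0.1359, 0.2126]
tool_rot: [0.695, 0.718, 0.009, -0.013]
ft_force: [0.0, 0.6, 0.4]
grip_width: 0.0851
```

Run:
```python
from h import *
o=readout.get_obs();print(o['clock'],np.round(o['joint_pos'],3))
print(plan((.4398,.1385),(-.021,.211),.19),tool()[1].as_matrix().round(3))
```

```text
2.9 [ 0.284  0.224 -0.265  1.078  0.031  1.823]
(array([ 1.86250686,  0.43257468, 22.70728888]), array([-0.02664642, -0.02208201,  1.50381176])) [[-0.032  0.999 -0.005]
 [ 0.999  0.032  0.031]
 [ 0.031 -0.004 -1.   ]]
```

{"name": "send_rows", "arguments": {"moves": [[[2,0,0],[0,0,-0.12],85],[[2,0,0],[0,0,-0.245],85],[[2,0,0],[0,0,-0.37],85],[[2,0,0],[0,0,-0.49],85],[[2,0,0],[0,0,-0.61],85],[[2,0,0],[0,0,-0.73],85],[[2,0,0],[0,0,-0.85],85],[[2,0,0],[0,0,-0.97],85],[[2,0,0],[0,0,-1.09],85],[[2,0,0],[0,0,-1.21],85],[[2,0,0],[0,0,-1.33],85],[[2,0,0],[0,0,-1.45],85]]}}

```text
clock: 3.9
eef_pos: [0.4393, 0.1375, 0.213]
tool_rot: [0.042, 0.999, 0.015, -0.003]
ft_force: [0.2, -0.0, -0.2]
grip_width: 0.0853
```

Run:
```python
from h import *
print(plan((.4398,.1385),(-.021,.211),.18))
```

```text
(array([-6.21789769e-01,  2.25367054e-02,  3.30130616e+01]), array([ 0.03115991, -0.0043361 , -0.18246469]))
```

{"name": "send_rows", "arguments": {"moves": [[[0,0,10],[0.015,-0.002,-0.1],85],[[0,0,20],[0.031,-0.004,-0.182],85],[[0,0,20],[0.031,-0.004,-0.182],85],[[0,0,20],[0.031,-0.004,-0.182],85]]}}

```text
clock: 4.23
eef_pos: [0.4387, 0.1378, 0.1929]
tool_rot: [-0.048, 0.999, 0.0, -0.001]
ft_force: [0.6, 0.1, 0.1]
grip_width: 0.0847
```

Run:
```python
from h import *
import pickle
p,R=tool();c=get_calibration('wrist');im=camera('wrist');pickle.dump((p,c,im),open('w2.pkl','wb'))
print(p,R.as_matrix().round(3),plan((.4398,.1385),(-.021,.211),.098));cv2.imwrite('pics/w2.png',im[:,:,::-1])
```

```text
[0.43872784 0.13784078 0.19289434] [[-0.995 -0.096 -0.001]
 [-0.096  0.995  0.   ]
 [ 0.001  0.    -1.   ]] (array([-0.7308586 ,  0.45361443, 95.32087557]), array([ 0.00049693, -0.00035674, -0.00275517]))
```

View pics/w2.png

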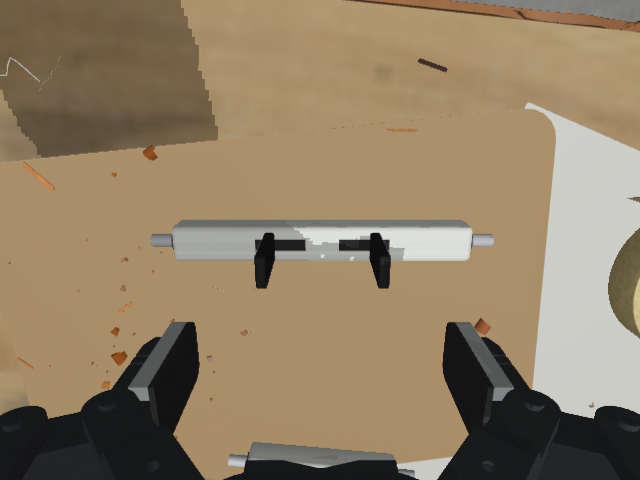

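Run:
```python
from h import *
import pickle
p,c,im=pickle.load(open('w2.pkl','rb'))
a=cast(c,152,240,.010);b=cast(c,494,240,.010);print((a+b)/2,np.linalg.norm(a-b),(a-b))
e=[cast(c,u,v,.02) for u,v in((174,260),(472,260))];print('top +x edge',e)
t=[cast(c,u,v,.064) for u,v in((261,287),(384,287))];print('tabs top +x edge',t,(t[0]+t[1])/2)
```

```text
[0.43972797 0.13920591 0.01      ] 0.21189877936485088 [ 0.02037987 -0.21091646  0.        ]
top +x edge [array([0.45778242, 0.05044723, 0.02      ]), array([0.44045512, 0.22972014, 0.02      ])]
tabs top +x edge [array([0.44996195, 0.10845298, 0.064     ]), array([0.44397597, 0.17036058, 0.064     ])] [0.44696896 0.13940678 0.064     ]
```

{"name": "send_rows", "arguments": {"moves": [[[-1,1,35],[0,0,0],85],[[-1,1,65],[0,0,0],85],[[-1,1,85],[0,0,0],85],[[-1,1,95],[0,0,0],85],[[-1,1,95],[0,0,0],70],[[-1,1,95],[0,0,0],60],[[-1,1,95],[0,0,0],50],[[-1,1,95],[0,0,0],42],[[-1,1,95],[0,0,0],36],[[-1,1,95],[0,0,0],36],[[-1,1,95],[0,0,0],36],[[-1,1,95],[0,0,0],36]]}}

```text
clock: 5.28
eef_pos: [0.4413, 0.139, 0.1014]
tool_rot: [-0.048, 0.999, 0.0, 0.002]
ft_force: [-4.3, -2.8, 12.2]
grip_width: 0.0374
```

Run:
```python
from h import *
# carrier centre/axis
print(plan((.534,-.245),(.0135,.2075),.20))
```

```text
(array([ -56.00284809, -391.08191967,  -98.45735866]), array([0.00061007, 0.00390695, 0.16054418]))
```

{"name": "send_rows", "arguments": {"moves": [[[0,0,-5],[0,0,0],36],[[0,0,-15],[0,0,0],36],[[0,0,-35],[0,0,0],36],[[0,0,-65],[0,0,0],36],[[0,0,-98],[0,0,0],36],[[0,0,-98],[0,0,0],36],[[0,0,-98],[0,0,0],36]]}}

```text
clock: 5.87
eef_pos: [0.4429, 0.1395, 0.2026]
tool_rot: [-0.048, 0.999, 0.001, 0.006]
ft_force: [-0.1, 0.3, -1.7]
grip_width: 0.0373
```

Run:
```python
from h import *
im=camera('wrist');cv2.imwrite('pics/w3.png',im[:,:,::-1])
print(readout.get_obs()['ft_force'],readout.get_obs()['joint_pos'][5],plan((.534,-.245),(.0135,.2075),.20))
```

```text
[-0.76304733  0.21536042 -2.54798338] 0.21018949127390216 (array([ -55.48669817, -391.19071761,    0.70721981]), array([0.00159739, 0.00702656, 0.16028255]))
```

View pics/w3.png

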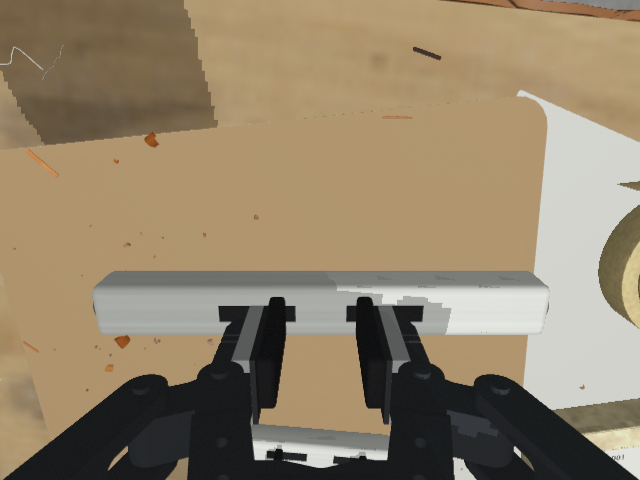

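The bar is held level and centred, both pins are drawn in (no pins visible past the bar ends at columns 94 and 548), and the short bar was left on the bench.

Run:
```python
from h import *
D=get_calibration('side');print('jar',cast(D,431,258,0))
c=get_calibration('wrist');p,R=tool()
zt=p[2]-.0814
for u,v in((100,334),(544,334)):print(R.inv().apply(cast(c,u,v,zt)-p))
print(plan((.61,-.245),(.0135,.2075),.24))
```

```text
jar [ 0.89455396 -0.04679852  0.        ]
[-0.0073888  -0.0885025   0.08136371]
[-0.00747223  0.08921129  0.08154711]
(array([-131.4248089 , -398.38278955,  -38.7602027 ]), array([0.00159739, 0.00702656, 0.16028255]))
```

{"name": "send_rows", "arguments": {"moves": [[[-12,-34,-10],[0,0,0.02],36],[[-24,-68,-20],[0,0,0.04],36],[[-36,-102,-30],[0,0.007,0.06],36],[[-48,-136,-39],[0,0.007,0.08],36],[[-60,-172,-39],[0,0.007,0.1],36],[[-72,-208,-39],[0,0.007,0.12],36],[[-84,-244,-39],[0,0.007,0.14],36],[[-96,-280,-39],[0,0.007,0.16],36],[[-108,-316,-39],[0,0.007,0.16],36],[[-120,-352,-39],[0,0.007,0.16],36],[[-131,-385,-39],[0,0.007,0.16],36],[[-131,-398,-39],[0,0.007,0.16],36]]}}

```text
clock: 6.92
eef_pos: [0.6102, -0.249, 0.237]
tool_rot: [0.034, 0.999, 0.0, -0.001]
ft_force: [0.8, 0.4, -2.3]
grip_width: 0.0372
```

{"name": "send_rows", "arguments": {"moves": [[[0,0,0],[0,0,0],36],[[0,0,0],[0,0,0],36]]}}

```text
clock: 7.08
eef_pos: [0.609, -0.2495, 0.2341]
tool_rot: [0.035, 0.999, 0.001, -0.003]
ft_force: [-0.4, 0.8, -1.5]
grip_width: 0.0368
```

Run:
```python
from h import *
import pickle
p,R=tool();c=get_calibration('wrist');im=camera('wrist');pickle.dump((p,c,im),open('w4.pkl','wb'))
print(p,plan((.61,-.245),(.0135,.2075),.24));cv2.imwrite('pics/w4.png',im[:,:,::-1])
```

```text
[ 0.60902034 -0.24947976  0.23405721] (array([-0.67461241,  3.28801377, -5.19542276]), array([ 0.00301862, -0.0063941 , -0.00397794]))
```

View pics/w4.png

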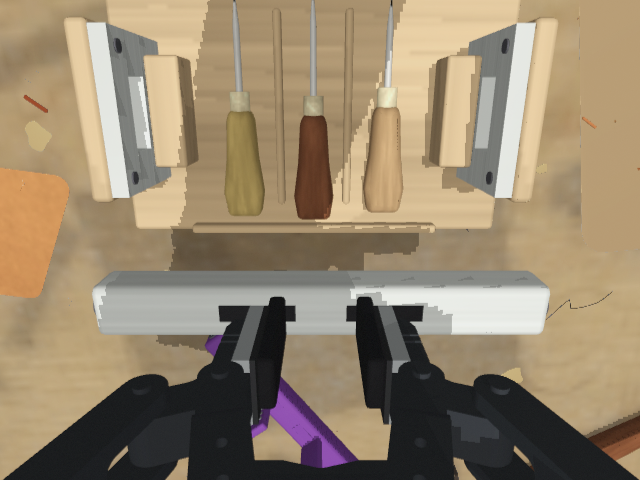

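The picture shows the carrier's cheeks with white plate tops on the left (105,25)–(130,196) and right (524,25)–(497,196). The bar sits between rows 271 and 334, and the purple bar is below it at (310,420), low on the bench.

Run:
```python
from h import *
import pickle
p,c,im=pickle.load(open('w4.pkl','rb'))
m=((im.min(2)>200)&(im.max(2).astype(int)-im.min(2)<22)).astype(np.uint8);m[205:]=0
m=cv2.morphologyEx(m,cv2.MORPH_OPEN,np.ones((3,3)))
W=[]
for s,(l,h) in(('L',(70,160)),('R',(460,560))):
    pts=[]
    for v in range(50,175,5):
        r=np.flatnonzero(m[v,l:h])+l
        if s=='L': # first run only
            k=np.flatnonzero(np.diff(r)>3);r=r[:k[0]+1] if len(k) else r; pts.append((r[-1]+.5,v,r[0]))
        else:
            k=np.flatnonzero(np.diff(r)>3);r=r[k[-1]+1:] if len(k) else r; pts.append((r[0]-.5,v,r[-1]))
    print(s,pts[0],pts[-1])
    q=np.array([cast(c,u,v,.08)[:2] for u,v,_ in pts]);f=np.polyfit(q[:,0],q[:,1],1);print(f,'resid',np.std(q[:,1]-np.polyval(f,q[:,0])));W.append(f)
S=[cast(c,u,v,.08)[:2] for u,v in((88,22),(113,198),(534,20),(510,197))];print(np.round(S,4))
# ledge-block ends (top z=.04): left x-range and right
L=[cast(c,u,v,.04)[:2] for u,v in((144,55),(152,166),(183,58),(187,166),(478,57),(470,166),(440,57),(433,165))];print('ledges',np.round(L,4))
```

```text
L (np.float64(108.5), 50, np.int64(91)) (np.float64(125.5), 170, np.int64(109))
[-0.07155142 -0.30806874] resid 0.00014092258844163808
R (np.float64(513.5), 50, np.int64(531)) (np.float64(497.5), 170, np.int64(514))
[-0.07219678 -0.11295051] resid 0.00014489078492510254
[[ 0.4844 -0.3506]
 [ 0.5686 -0.3574]
 [ 0.4983 -0.1409]
 [ 0.5831 -0.1466]]
ledges [[ 0.4956 -0.3418]
 [ 0.5579 -0.3493]
 [ 0.4987 -0.3201]
 [ 0.5595 -0.328 ]
 [ 0.5101 -0.1527]
 [ 0.5718 -0.155 ]
 [ 0.5085 -0.1743]
 [ 0.5696 -0.1776]]
```

```bash
echo "T=((.5362,-.2489),(.0719,1))" >> h.py
python3 - <<'E'
from h import *
print(plan(*T,.20))
E
```

```text
(array([72.42395152, -5.80785117, 35.24608058]), array([ 0.00299684, -0.00640434,  0.00282984]))
```

{"name": "send_rows", "arguments": {"moves": [[[24,-2,8],[0.003,-0.006,0.003],36],[[48,-4,16],[0.003,-0.006,0.003],36],[[65,-6,24],[0.003,-0.006,0.003],36],[[72,-6,30],[0.003,-0.006,0.003],36],[[72,-6,35],[0.003,-0.006,0.003],36],[[72,-6,35],[0.003,-0.006,0.003],36],[[72,-6,35],[0.003,-0.006,0.003],36]]}}

```text
clock: 7.72
eef_pos: [0.5371, -0.2479, 0.2005]
tool_rot: [0.035, 0.999, 0.0, 0.0]
ft_force: [0.5, -0.2, -2.0]
grip_width: 0.0371
```

Run:
```python
from h import *
print(plan(*T,.15))
p,R=tool();c=get_calibration('wrist');im=camera('wrist');cv2.imwrite('pics/w5.png',im[:,:,::-1])
```

```text
(array([ 0.87234231, -1.04170827, 50.47988955]), array([0.00022833, 0.00012374, 0.00158246]))
```

View pics/w5.png

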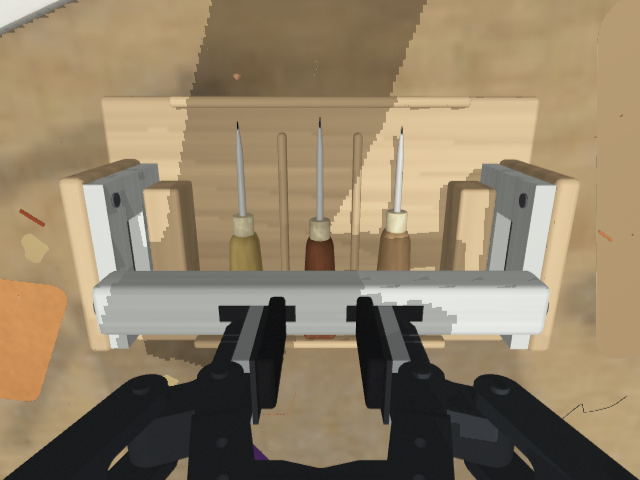

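Bar ends (94 and 548) sit symmetrically between the cheeks, so I lower the bar.

{"name": "send_rows", "arguments": {"moves": [[[1,-1,12],[0,0,0],36],[[1,-1,24],[0,0,0],36],[[1,-1,34],[0,0,0],36],[[1,-1,42],[0,0,0],36],[[1,-1,48],[0,0,0],36],[[1,-1,50],[0,0,0],36],[[1,-1,50],[0,0,0],36]]}}

```text
clock: 8.35
eef_pos: [0.5364, -0.2491, 0.1501]
tool_rot: [0.035, 0.999, 0.0, -0.0]
ft_force: [0.0, -0.6, -2.0]
grip_width: 0.0371
```

Run:
```python
from h import *
print(readout.get_obs()['ft_force'],plan(*T,.1414))
```

```text
[ 0.01823637 -0.56145056 -2.0005413 ] (array([0.17464293, 0.17613824, 8.66420951]), array([ 0.00025614, -0.00030263,  0.00148954]))
```

{"name": "send_rows", "arguments": {"moves": [[[0,0,3],[0,0,0],36],[[0,0,6],[0,0,0],36],[[0,0,8],[0,0,0],36],[[0,0,9],[0,0,0],36],[[0,0,9],[0,0,0],36]]}}

```text
clock: 8.77
eef_pos: [0.5364, -0.2492, 0.1416]
tool_rot: [0.035, 0.999, 0.0, 0.0]
ft_force: [-0.7, 0.9, 0.9]
grip_width: 0.0368
```

{"name": "send_rows", "arguments": {"moves": [[[0,0,1],[0,0,0],36],[[0,0,1],[0,0,0],36],[[0,0,1.5],[0,0,0],36]]}}

```text
clock: 9.02
eef_pos: [0.5364, -0.2491, 0.1415]
tool_rot: [0.035, 0.999, -0.0, 0.001]
ft_force: [-4.6, 2.7, 9.8]
grip_width: 0.0368
```

Run:
```python
from h import *
s=camera('side');r=lambda x,y,w,h:cv2.resize(s[y:y+h,x:x+w,::-1],(800,600),interpolation=cv2.INTER_CUBIC)
cv2.imwrite('pics/s1.png',r(255,240,160,120));print(readout.get_obs()['ft_force'])
```

```text
[-3.827804    1.06091727  7.54657869]
```

View pics/s1.png

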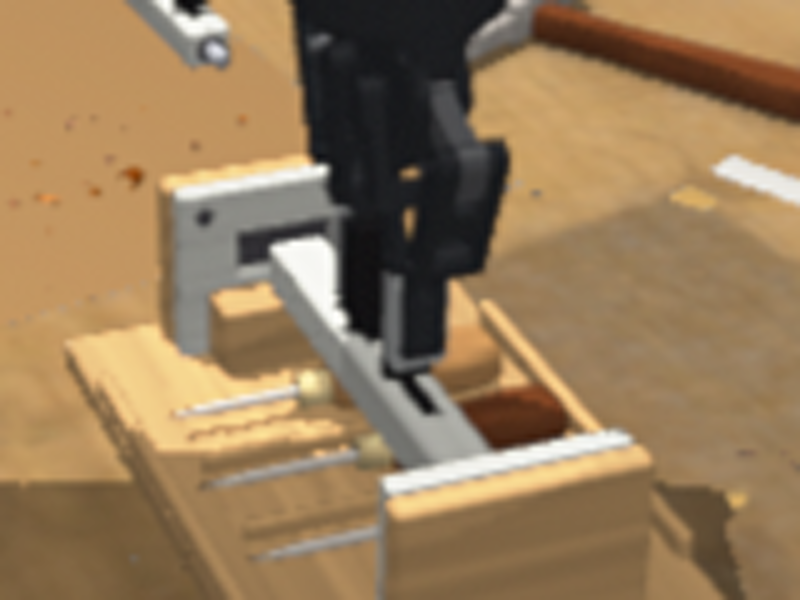

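The bar sits on the ledges with its end over the far one, beside the slot, and the contact force is 8–10 N. I open slowly.

{"name": "send_rows", "arguments": {"moves": [[[0,0,0],[0,0,0],42],[[0,0,0],[0,0,0],46],[[0,0,0],[0,0,0],50],[[0,0,0],[0,0,0],55],[[0,0,0],[0,0,0],60],[[0,0,0],[0,0,0],65],[[0,0,0],[0,0,0],70],[[0,0,0],[0,0,0],76],[[0,0,0],[0,0,0],82],[[0,0,0],[0,0,0],85],[[0,0,0],[0,0,0],85],[[0,0,0],[0,0,0],85]]}}

```text
clock: 10.07
eef_pos: [0.5365, -0.2492, 0.1417]
tool_rot: [0.035, 0.999, -0.0, 0.001]
ft_force: [-0.4, 0.3, 0.0]
grip_width: 0.0849
```

{"name": "send_rows", "arguments": {"moves": [[[0,0,-5],[0,0,0],85],[[0,0,-15],[0,0,0],85],[[0,0,-35],[0,0,0],85],[[0,0,-60],[0,0,0],85],[[0,0,-90],[0,0,0],85],[[0,0,-110],[0,0,0],85],[[0,0,-110],[0,0,0],85],[[0,0,-110],[0,0,0],85]]}}

```text
clock: 10.73
eef_pos: [0.5372, -0.2496, 0.2544]
tool_rot: [0.035, 0.999, -0.001, 0.003]
ft_force: [0.0, 1.0, -1.1]
grip_width: 0.0846
```

Run:
```python
from h import *
import pickle
w=camera('wrist');c=get_calibration('wrist');pickle.dump((c,w),open('w6.pkl','wb'))
s=camera('side');a=camera('scene')
r=lambda im,x,y,w,h:cv2.resize(im[y:y+h,x:x+w,::-1],(400,300),interpolation=cv2.INTER_CUBIC)
x=np.vstack([np.hstack([r(s,255,240,160,120),r(a,320,170,120,90)]),np.hstack([r(w,0,0,640,480),r(w,40,160,320,240)])])
cv2.imwrite('pics/fin.png',x);print(readout.get_obs()['ft_force'])
```

```text
[-0.03857004 -0.1104178  -0.40907559]
```

View pics/fin.png

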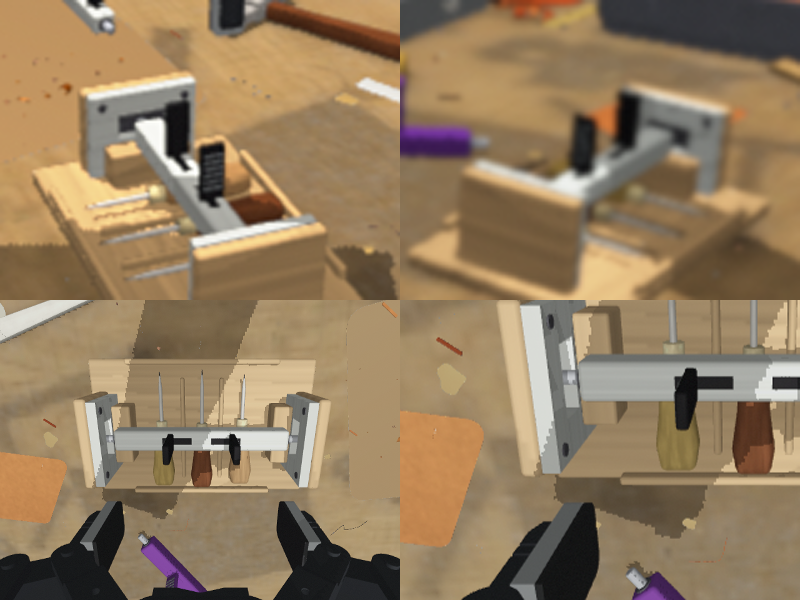

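The final pictures show the bar level between the cheeks. Both pins reach into their slots (wrist view, left at (112,440) and right at (293,440)). Both tabs are back at the outer ends of their slits, and the gripper is clear.

```bash
python3 -c "
from workcell import order
print(order.job_done())"
```

```text
the job is handed in; nothing more can be done
None
```

The longer bar is locked in the carrier, and I handed the job in at about 11 s of the 38 s allowed. I gripped it by its two tabs, which drew both pins in. Then I set it level on the ledges and opened the gripper so the pins sprang out.

- **Final pictures:** from three views, the bar sits level on the ledges. Both pins stand in their slots and both tabs are back at the outer ends of their slits. I judged the pin travel by eye and did not measure it.
- **Contact forces:** the highest I read was about 12 N while gripping and about 10 N while seating. After release the gripper was clear and the force was near zero.
- **Carrier measurement:** the cheeks measured 194.6 mm apart inside, against 194 mm given.
- **Disagreements:** the length over the pin tips measured 212 mm against 210 mm expected. The fingers stopped at 37 mm on tabs that should be 40 mm apart when fully in. The grip also sat about 3 mm higher on the tabs than planned, and I allowed for that when seating.
- **Delay on the way:** joint 6 reached its range limit on the first approach, so I used the same grasp turned half round.

The short bar and the purple bar were not touched.

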